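# Gauge the mounting angles and hold the good one in the fixture

## Task

One of the two blue mounting angles has its hole drilled too small: find the one that slides right down over the gauge pin until its foot lies on the block, and put the other in the red reject tray. Set the proven angle in the marking-out fixture with its back against the fence and its end up against the stop, then press it firmly with one diagonal push, down onto the bed and back against the fence together (about 10 N each way), and finish while still holding it pressed like that for me to scribe it. Leave everything else on the bench as it is.

Things in the scene. Friction and masses are not known exactly. Their poses are not given: they have to be found in the camera images.
- angle_a_mid (a point): Blue-anodised aluminium L-section mounting angle, one of two alike: 100 mm long (y), 45 deep (x), 36 high, 0.15 kg, standing on its foot. Upright 10 mm thick along the foot's +x edge; foot 6 mm thick. This point: centre of the upright, 18 mm above the underside, 5 mm inside its back face. +x points out of the upright's back (the foot reaches 40 mm towards -x), ends at y = +-50 mm, z up.
- angle_b_mid (a point): Blue-anodised aluminium L-section mounting angle, one of two alike: 100 mm long (y), 45 deep (x), 36 high, 0.15 kg, standing on its foot. Upright 10 mm thick along the foot's +x edge; foot 6 mm thick. This point: centre of the upright, 18 mm above the underside, 5 mm inside its back face. +x points out of the upright's back (the foot reaches 40 mm towards -x), ends at y = +-50 mm, z up.
- angle_a_hole (a point): Centre of the round hole in angle_a's foot, at the underside: 22.5 mm towards -x and 30 mm towards +y from the middle of its upright; axes as the angle's. One of the two angles has a 12 mm hole, the other only 8.5 mm; which is which is not told.
- angle_b_hole (a point): Centre of the round hole in angle_b's foot, at the underside: 22.5 mm towards -x and 30 mm towards +y from the middle of its upright; axes as the angle's. One of the two angles has a 12 mm hole, the other only 8.5 mm; which is which is not told.
- gauge: Steel gauge block 70 x 70 x 20 mm fixed to the table, a brass gauge pin standing up from the middle of its top; origin under the block's centre.
- pin_foot (a point): Foot of the gauge pin, on its axis at the level of the block's top (20 mm above the table). Pin: 10 mm across, 17 mm tall above the block, its top 6 mm tapering to 5 mm across. A 12 mm hole goes down until the foot lies on the block; an 8.5 mm hole jams on the taper about 13 mm above the block.
- fixture: Marking-out fixture fixed to the table; origin under its centre. x points to the fence (away from the robot, within 15 degrees), y along the fence to the stop, z up.
- bed: The fixture's aluminium bed plate, 170 (x) x 180 (y) mm, its top 12 mm above the table; same origin and axes as the fixture.
- fence: The fixture's fence: steel bar 20 mm thick along the far edge of the bed, standing 30 mm above it, its face 63 mm towards +x of this origin; same origin and axes as the fixture. Rigid. An angle pushed high on its upright can tip back; pushed low, near its foot, it stays flat.
- stop: The fixture's end stop: dark steel block 60 mm long (x), 25 mm wide, standing 20 mm above the bed, adjoining the fence at its +y end, its face 60 mm towards +y of this origin; same origin and axes as the fixture. Rigid.
- corner (a point): Inside corner of the fixture where the fence's face, the stop's face and the bed's top meet; axes as the fixture's. With an angle home, the middle of its upright lies 5 mm towards -x, 50 mm towards -y and 18 mm above this point, the +x axes alike.
- reject_tray: Red open reject tray fixed to the table, 150 (x) x 200 (y) x 40 mm high, walls and floor about 4 mm; origin under its centre, z up.
- multimeter: Digital multimeter in a dark green holster, 90 x 190 x 40 mm, lying on its back; origin under its centre. Not part of the job.
- solder_reel: Small reel of solder with blue flanges standing on its flange, 48 mm across, 36 mm high; origin under its centre. Not part of the job.
- screwdriver: Screwdriver with an orange handle, 190 mm long, lying down; origin under its centre. Not part of the job.
- screw_pot: Small clear round pot with brass screws, 52 mm across, 32 mm high; origin under its centre. Not part of the job.
- drive_cover: Grey plastic front cover of a motor drive, lying flat, 85 x 145 x 20 mm; origin under its centre. Not part of the job.
- scriber: Scriber, 140 mm long, dark round handle 10 mm thick and a thin steel needle, lying down; origin near its middle. Not part of the job.
Not all that is in view belongs to the job. Leave any green, orange or pink look-alike of the gauge alone.

How it is judged:
On the way:
1. the angle with the full-size hole has been slid right down over the gauge pin, its foot on the block (horizontal distance between angle_a_hole and pin_foot below 0.004 m and z of angle_a_hole in the frame of pin_foot between -0.003 and 0.004 m and angle between angle_a_mid's own z axis and vertical below 0.1 rad), for 0.1 s.
At the end, for the whole second after the job is handed in: The proven angle (12 mm hole, angle_a) is home in the fixture: back within 2 mm of the fence, end within 3 mm of the stop, foot flat; the fingers press it so that it bears on the fence with over 4 N and on the bed with over 6 N. The undersize angle_b lies at rest in the reject tray (x of angle_a_mid in the frame of corner between -0.007 and -0.003 m and y of angle_a_mid in the frame of corner between -0.053 and -0.048 m and z of angle_a_mid in the frame of corner between 0.016 and 0.0205 m and angle between the x axis of angle_a_mid and the x axis of fixture, either way round below 0.04 rad and angle between angle_a_mid's own z axis and vertical below 0.04 rad and contact force between angle_a and fence above 4 N and contact force between angle_a and bed above 6 N and contact force between the fingers and angle_a above 5 N and x of angle_b_mid in the frame of reject_tray between -0.071 and 0.071 m and y of angle_b_mid in the frame of reject_tray between -0.096 and 0.096 m and height (world z) of angle_b_mid below 0.035 m and height (world z) of angle_b_hole below 0.045 m and linear speed of each of angle_b, angle_a below 0.03 m/s); the arm keeps its last pose, push and grip.
It fails at once if a bystander is shoved by more than 30 mm (distance of any of multimeter, solder_reel, screwdriver, screw_pot, drive_cover, scriber from where it was at the start of the episode above 0.03 m).
It also fails if it takes over 72 s, if anything falls off the work surface, if the arm or the gripper's body presses on something with over 40 N, if the wrist force passes 120 N, or if a joint passes its speed limit or range.

## Robot

A 6-joint arm with a two-finger parallel gripper is mounted at the origin on the work surface. World frame = base frame: x ahead of the robot, y to its left, z up, the work surface at z = 0. Lengths are in m, angles in rad, forces in N, time in s.
With the tool pointing down it reaches from about 0.35 to 0.975 m from the base axis. Payload 4.9 kg.
Tool frame: the origin (TCP) lies at the very end of the fingers, on their centre line; the grasp point (between the pads) lies 19 mm behind it; x points along the fingers, y is the direction in which the jaws open and shut, and the axes are right-handed (so a half turn about x gives the same grasp; the last joint's range is limited). The gripper opens to 85 mm and grips with 20 to 120 N. Pads are 22 mm wide; open, the fingers measure 114 mm over their backs; the gripper's body (76 mm by 85 mm) begins 54 mm behind the grasp point. The pads swing forward as they close: fully open they stand 13 mm farther back than shut.
Start: joints at [-1.353, 0.053, 1.613, -0, 1.476, -0.119], TCP at [0.207, -0.59, 0.231] pointing down, gripper open.
Joint ranges: [-3.01, 3.01], [-1.01, 2.22], [0.06, 2.58], [-1.02, 4.17], [0.09, 2.62], [-3.14, 3.14]. Speed limits (rad/s): [2.57, 2.57, 3.14, 3.14, 3.14, 3.14].

## Interface

Orientations are given as a unit quaternion [w, x, y, z].
In Python, from plant import manip gives the robot as it stands.
- The arm moves only by the tool play_rows, never from a script. Its argument "plan" is a list of rows, each a list of 5 numbers: the shift along the tool's x, y, z in mm, then the turn about the tool's x in rad, then the closure, from -1 (fully open) to 1 (shut). A call has 1 to 8 rows; each row is the pose to reach, as a shift and turn from the pose commanded when the call began, along the tool's axes at that moment; what a row does not reach only later rows make up. A row lasts 1/8 s, in which the tool goes at most 62.5 mm and 10.7 degrees, less where a joint would pass 70% of its speed; a pose out of reach is approached as far as the arm can. A call with a gripper value outside its range is refused whole. The fingers move at their own pace and stop on an object; the grip force is fixed at half the most. Time passes only in rows, so rows that repeat a pose let the fingers close. It gives the time, the measured TCP pose, the force and the opening at its end, in the units of the state.
- manip.state(): the state, without advancing time (a new reading comes with each control period).
- manip.grab_frame(name): name is "scene" or "top" or "wrist"; returns a dict with "img" (384x512x3 uint8, red, green, blue), "range_z" (384x512 float32, m along the optical axis (not along the pixel's ray), 0 where there is no reading), "fx", "fy", "cx", "cy" (pixels), "origin" and "rotation" of the camera in the world. Camera axes: x right, y up, looking along -z (the intrinsics and any distortion apply to the point x, -y, -z); pixel columns grow to the right and rows downward; lengths in m; the calibration is good to about 2 mm. A picture is of the moment at which its call begins.
- manip.job_done(): hands the job in, once; it reports no verdict.
The state is a dict: "time": time; "joint_pos": joint angles; "joint_vel": joint speeds; "joint_efforts": joint torques, N m; "tool_pos": TCP position; "tool_rot": TCP orientation; "contact_force": force on the tool from outside, world axes, zero at the start; "ft_torque": the same for the moment, N m; "gripper_width": opening from 0.0 (shut) to 1.0 (fully open).
Only numpy, scipy, OpenCV 4.12 (cv2) and the standard library are available. Lean on these libraries where they do the work, as an engineer would, in place of code of your own. Each camera call takes 0.05 s, during which the arm holds its last target. There are 200 camera calls.

## Working session

There is one attempt and no reset: what is moved stays moved. The work goes in short steps, Python scripts to look and compute and a tool call to move; the robot and the scene stay as the last step left them, time stands still between calls to the robot, and variables do not carry over. Pictures are saved under pics/ and viewed, about 8 in all and at most 12, crops included, and the job is handed in when it is done.

Besides the shell and the picture viewer there is one more tool, called as a command line: name --pt "numbers of a row" for each row, then --argument value for the rest. play_rows: Moves the arm, as the interface text tells. Its arguments: {"type":"object","properties":{"plan":{"type":"array"}},"required":["plan"]}

```bash
ls; mkdir -p pics
cat > h.py <<'E'
import numpy as np, cv2
from plant import manip
def grab(n):
    f=manip.grab_frame(n); return f
def cloud(f):
    z=f["range_z"]; h,w=z.shape; u,v=np.meshgrid(np.arange(w),np.arange(h))
    p=np.stack([(u-f["cx"])/f["fx"]*z,-(v-f["cy"])/f["fy"]*z,-z],-1)
    return p@np.array(f["rotation"]).T+np.array(f["origin"])
def save(f,n,crop=None,s=1):
    i=f["img"][...,::-1]
    if crop: a,b,c,d=crop; i=i[b:d,a:c]
    cv2.imwrite("pics/"+n,cv2.resize(i,None,fx=s,fy=s,interpolation=cv2.INTER_CUBIC))
E
python3 - <<'E'
from h import *
import pickle
print(manip.state())
for n in("top","scene"):
    f=grab(n); pickle.dump(f,open(n+".pkl","wb")); save(f,n+"0.png",s=1.5)
    print({k:f[k] for k in f if k not in("img","range_z")})
E
```

```text
pics
{'time': 0.0, 'joint_pos': array([-1.35304037e+00,  5.33526149e-02,  1.61430119e+00, -1.80079846e-05,
        1.47598455e+00, -1.19011933e-01]), 'joint_vel': array([ 1.04115697e-03,  5.31828672e-04, -1.50843484e-03, -2.74372825e-05,
       -3.95423785e-04,  3.86407556e-04]), 'joint_efforts': array([-2.14913111e-03, -3.93693817e+01, -3.70172596e+01, -2.97317974e-04,
        7.26090831e-03, -2.20269447e-05]), 'tool_pos': array([ 0.20637708, -0.5892842 ,  0.23006135]), 'tool_rot': array([-0.11778205, -0.6970636 , -0.11922619,  0.69714765]), 'contact_force': array([ 0.91064651,  1.33649816, -0.32682144]), 'ft_torque': array([ 0.01212731, -0.00534382,  0.00640592]), 'gripper_width': 0.9974325804612555}
{'fx': 454.82611485144423, 'fy': 454.82611485144423, 'cx': 256.6762471263859, 'cy': 195.26699657780318, 'origin': array([0.39432975, 0.05102537, 1.51194394]), 'rotation': array([ 0.7074633 ,  0.01732078, -0.01859137, -0.70629316])}
{'fx': 378.9013418140014, 'fy': 378.9013418140014, 'cx': 257.7048205512177, 'cy': 194.41032341942187, 'origin': array([0.81551824, 0.56655174, 0.90900263]), 'rotation': array([0.28890473, 0.0849704 , 0.2853996 , 0.90986875])}
```

View pics/top0.png

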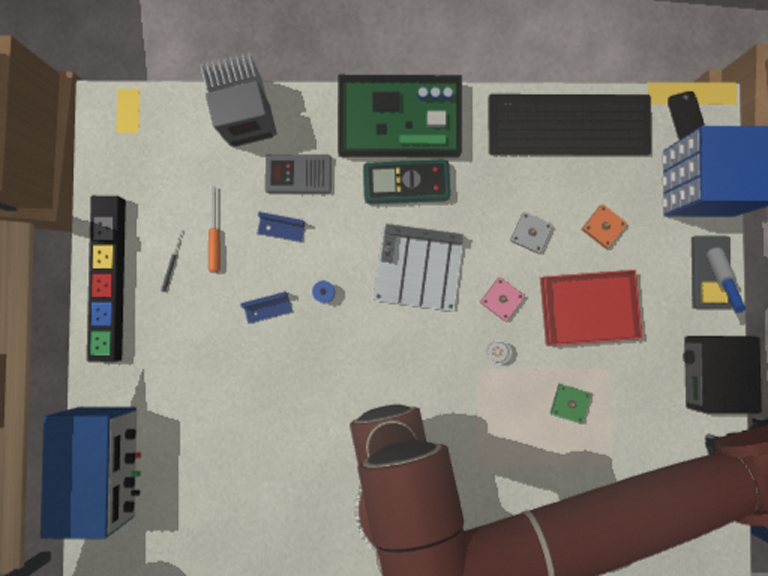

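```bash
sed -i 's/np.array(f\["rotation"\]).T/qR(f["rotation"]).T/' h.py
cat >> h.py <<'E'
from scipy.spatial.transform import Rotation as Ro
def qR(q): return Ro.from_quat(np.r_[q[1:],q[0]]).as_matrix()
E
python3 - <<'E'
from h import *
import pickle
f=pickle.load(open("top.pkl","rb")); P=cloud(f)
hsv=cv2.cvtColor(f["img"],cv2.COLOR_RGB2HSV)
print(np.nanmedian(P[...,2]))
m=((hsv[...,0]>98)&(hsv[...,0]<125)&(hsv[...,1]>110)&(hsv[...,2]>50)).astype(np.uint8)
n,l,s,c=cv2.connectedComponentsWithStats(m)
for i in range(1,n):
    if s[i,4]>60:
        q=P[l==i]; r=cv2.minAreaRect((q[:,:2]*1000).astype(np.float32))
        print("blue",s[i],c[i],r,np.percentile(q[:,2],[5,50,95]))
E
```

```text
0.00043122762172331797
blue [ 444   83   68   61 2684] [487.81780924 113.18926975] ((535.8950805664062, -361.44244384765625), (205.98280334472656, 847.4981689453125), 32.6037712097168) [0.09023546 0.18925717 0.19427091]
blue [173 142  29   7  61] [186.47540984 144.98360656] ((633.39013671875, 275.85443115234375), (93.29600524902344, 7.603995323181152), 80.24238586425781) [0.03046521 0.03663949 0.04082735]
blue [173 146  29  14 227] [187.52863436 153.08370044] ((530.5827026367188, 176.0346221923828), (364.4945983886719, 62.54932403564453), 52.273170471191406) [0.00034429 0.00595555 0.01252721]
blue [482 186  15  22 155] [488.81290323 196.8516129 ] ((463.437744140625, -667.3724975585938), (67.36965942382812, 20.050050735473633), 3.4370930194854736) [0.0898553  0.11559287 0.1326423 ]
blue [209 188  14  13 130] [215.51538462 194.06153846] ((473.34906005859375, 182.66744995117188), (42.82896423339844, 39.52173614501953), 88.90991973876953) [0.03011152 0.03530536 0.04009427]
blue [ 61 201  14  17 210] [ 67.07619048 208.82380952] ((422.0186767578125, 366.1429748535156), (630.5325317382812, 51.88349151611328), 89.68238067626953) [0.0408743  0.04618686 0.0510561 ]
blue [164 201  30  13 166] [178.93975904 207.19277108] ((431.2347106933594, 307.04241943359375), (25.88043785095215, 95.81587219238281), 11.101136207580566) [0.00070514 0.00581902 0.01129057]
blue [  27  272   63   87 3751] [ 50.62996534 314.70754465] ((173.964111328125, 381.3123779296875), (259.68121337890625, 750.4450073242188), 14.62351131439209) [0.13316971 0.15435517 0.15918274]
blue [501 351  11  10  72] [506.63888889 354.36111111] ((-244.59764099121094, -1138.9736328125), (23.21078109741211, 32.351524353027344), 55.77780532836914) [-0.71273268 -0.67724775 -0.63461247]
```

Run:
```python
from h import *
import pickle
f=pickle.load(open("top.pkl","rb")); i=f["img"][...,::-1]
a=cv2.resize(i[130:225,155:230],None,fx=6,fy=6,interpolation=cv2.INTER_CUBIC)[:480]
b=cv2.resize(i[135:255,245:375],None,fx=4,fy=4,interpolation=cv2.INTER_CUBIC)[:480]
a=cv2.resize(i[134:224,158:226],None,fx=5.333,fy=5.333,interpolation=cv2.INTER_CUBIC); a=cv2.resize(a,(272*4//3,480))
b=cv2.resize(b,(430,480*430//520)); b=np.vstack([b,np.zeros((480-b.shape[0],430,3),np.uint8)])
cv2.imwrite("pics/c1.png",np.hstack([a,b]))
f=pickle.load(open("scene.pkl","rb")); print(f["img"].shape)
```

```text
(384, 512, 3)
```

View pics/c1.png

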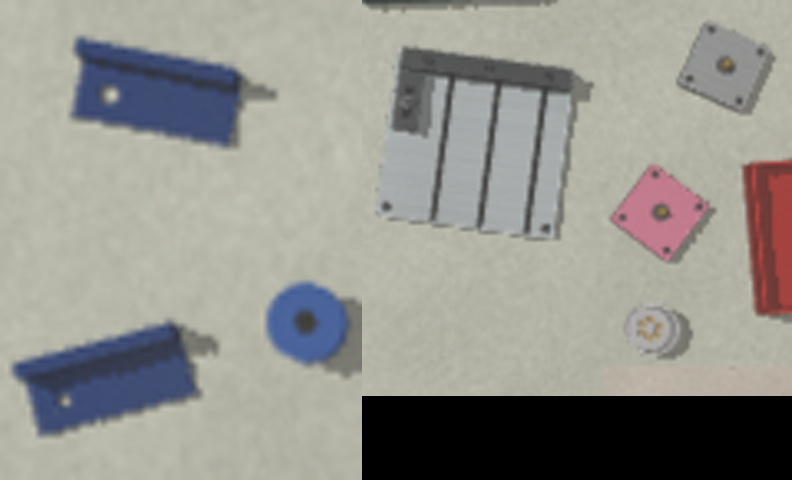

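View pics/scene0.png

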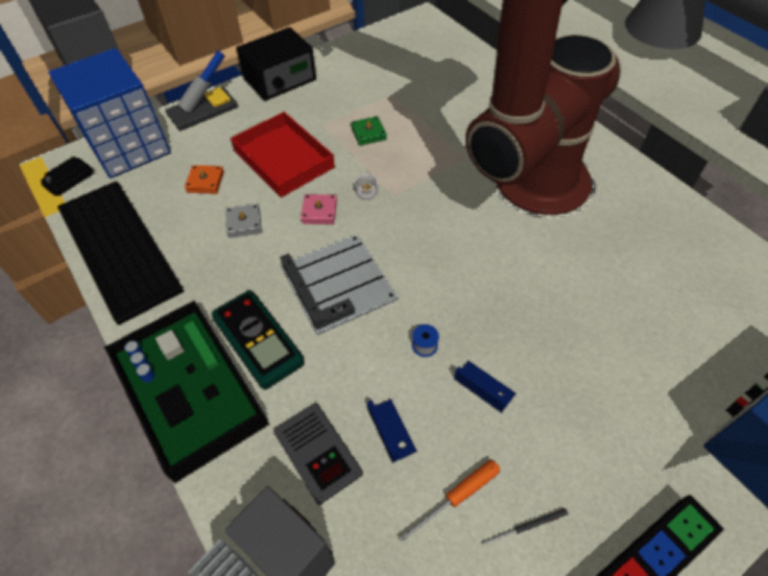

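```bash
cat >> h.py <<'E'
def ray(f,u,v,z):
    d=qR(f["rotation"])@np.array([(u-f["cx"])/f["fx"],-(v-f["cy"])/f["fy"],-1.]); o=np.array(f["origin"])
    return (o+d*(z-o[2])/d[2])
def go(x,y,z,yaw=None,ref=None):
    """shift in tool axes (mm) and turn so that jaw axis (tool y) lies along world yaw (mod pi)"""
    s=manip.state(); R=qR(s["tool_rot"]); p=s["tool_pos"]
    d=R.T@(np.array([x,y,z])-p)*1000
    t=0
    if yaw is not None:
        c=np.arctan2(R[1,1],R[0,1]); t=-((yaw-c+np.pi/2)%np.pi-np.pi/2)  # tool x down
    print("shift",d.round(1),"turn",round(t,3)," now",p.round(4),"F",s["contact_force"].round(1),"g",round(s["gripper_width"],3),"t",round(s["time"],2),"j6",s["joint_pos"][5].round(2))
E
python3 - <<'E'
from h import *
import pickle
f=pickle.load(open("top.pkl","rb"));hsv=cv2.cvtColor(f["img"],cv2.COLOR_RGB2HSV)
A=lambda x,y:(158+x/5.32,134+y/5.333); B=lambda x,y:(245+(x-362)/3.308,135+y/3.308)
def s(n,p,z): print(n,np.round(p,1),ray(f,*p,z)[:2].round(4))
s("F L",A(77,38),.036);s("F R",A(240,69),.036);s("F hole",A(111,95),.003)
s("N L",A(14,366),.036);s("N R",A(177,322),.036);s("N hole",A(66,400),.003)
for p in((708,22),(775,48),(746,114),(679,86)): s("gauge",B(*p),.02)
s("pin",B(727,63),.036)
s("fence L",B(403,47),.042);s("fence R",B(576,70),.042);s("bed nl",B(379,217),.012);s("bed nr",B(558,239),.012)
m=(((hsv[...,0]<8)|(hsv[...,0]>172))&(hsv[...,1]>150)&(hsv[...,2]>60)).astype(np.uint8)
n,l,st,c=cv2.connectedComponentsWithStats(m)
i=[k for k in range(1,n) if st[k,4]>1000][0]
c=cv2.boxPoints(cv2.minAreaRect(np.argwhere(l==i)[:,::-1].astype(np.float32)))
for q in c: s("tray",q,.04)
R=qR(manip.state()["tool_rot"]);print(R.round(3))
E
```

```text
F L [172.5 141.1] [0.6461 0.3239]
F R [203.1 146.9] [0.6271 0.2236]
F hole [178.9 151.8] [0.6158 0.3083]
N L [160.6 202.6] [0.4449 0.3601]
N R [191.3 194.4] [0.4719 0.2609]
N hole [170.4 209. ] [0.4249 0.3343]
gauge [349.6 141.7] [ 0.6482 -0.2585]
gauge [369.8 149.5] [ 0.6221 -0.3251]
gauge [361.1 169.5] [ 0.5559 -0.2955]
gauge [340.8 161. ] [ 0.5838 -0.229 ]
pin [355.3 154. ] [ 0.6047 -0.2735]
fence L [257.4 149.2] [0.6191 0.0463]
fence R [309.7 156.2] [ 0.5966 -0.1237]
bed nl [250.1 200.6] [0.4529 0.0699]
bed nr [304.3 207.2] [ 0.4313 -0.1086]
tray [367.5 187.7] [ 0.4945 -0.311 ]
tray [420.2 184. ] [ 0.5066 -0.4826]
tray [423.  224.5] [ 0.3753 -0.4894]
tray [370.3 228.2] [ 0.3633 -0.3186]
[[-0.     0.33  -0.944]
 [ 0.002 -0.944 -0.33 ]
 [-1.    -0.002 -0.   ]]
```

Run:
```python
from h import *
go(.53,-.26,.28,-.187)
```

```text
shift [ -49.4 -204.  -414.3] turn -1.047  now [ 0.2064 -0.5893  0.2302] F [0.6 0.1 0.7] g 1.003 t 0.1 j6 -0.12
```

play_rows --pt "-50 -204 -414 -1.047 -1" --pt "-50 -204 -414 -1.047 -1" --pt "-50 -204 -414 -1.047 -1" --pt "-50 -204 -414 -1.047 -1" --pt "-50 -204 -414 -1.047 -1" --pt "-50 -204 -414 -1.047 -1" --pt "-50 -204 -414 -1.047 -1" --pt "-50 -204 -414 -1.047 -1"

```text
time: 1.1
tool_pos: [0.5315, -0.2578, 0.2812]
tool_rot: [0.452, 0.544, 0.452, -0.544]
contact_force: [0.4, -0.8, -0.1]
gripper_width: 1.001
```

Run:
```python
from h import *
import pickle
f=grab("wrist"); pickle.dump(f,open("w1.pkl","wb")); save(f,"w1.png",s=1.5)
R=qR(f["rotation"]); print(f["origin"],R.round(3),f["fx"])
go(.5,0.02,.28,-.187)
```

```text
[ 0.54597688 -0.18270104  0.42418413] [[ 0.983  0.174  0.055]
 [-0.183  0.939  0.291]
 [-0.001 -0.297  0.955]] 274.2341510235963
shift [   1.9  -82.4 -266. ] turn 0.005  now [ 0.5328 -0.2565  0.2814] F [-0.4  1.5 -0.1] g 1.003 t 1.15 j6 -0.39
```

View pics/w1.png

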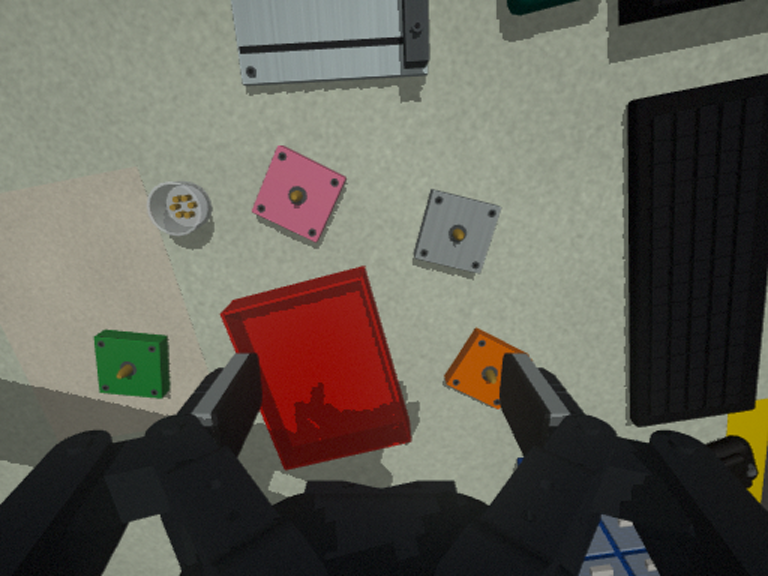

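play_rows --pt "2 -82 -266 0 -1" --pt "2 -82 -266 0 -1" --pt "2 -82 -266 0 -1" --pt "2 -82 -266 0 -1" --pt "2 -82 -266 0 -1" --pt "2 -82 -266 0 -1"

```text
time: 1.9
tool_pos: [0.4982, 0.0175, 0.2789]
tool_rot: [-0.452, -0.544, -0.452, 0.544]
contact_force: [0.9, -1.4, 0.4]
gripper_width: 0.994
```

Run:
```python
from h import *
import pickle
f=pickle.load(open("w1.pkl","rb"))
r=lambda u,v,z:ray(f,u/1.5,v/1.5,z)[:2].round(4)
for p in((438,200),(491,213),(475,265),(423,253),(456.75,232.75)): print(p,r(*p,.02))
print("pin",r(457,233,.036))
for p in((221,311),(364,267),(410,440),(286,468)): print("tray",r(*p,.04))
f=grab("wrist"); pickle.dump(f,open("w2.pkl","wb")); save(f,"w2.png",s=1.5)
go(.6317,.2747,.15,-.187)
```

```text
(438, 200) [ 0.5927 -0.2367]
(491, 213) [ 0.6419 -0.2587]
(475, 265) [ 0.6204 -0.3083]
(423, 253) [ 0.5703 -0.2863]
(456.75, 232.75) [ 0.6064 -0.272 ]
pin [ 0.6042 -0.2687]
tray [ 0.361  -0.3032]
tray [ 0.5108 -0.2845]
tray [ 0.5224 -0.4897]
tray [ 0.3772 -0.5015]
shift [ 128.7   83.4 -278.6] turn 0.001  now [0.4984 0.0163 0.2789] F [ 1.2  1.4 -0.7] g 1.0 t 1.95 j6 0.07
```

View pics/w2.png

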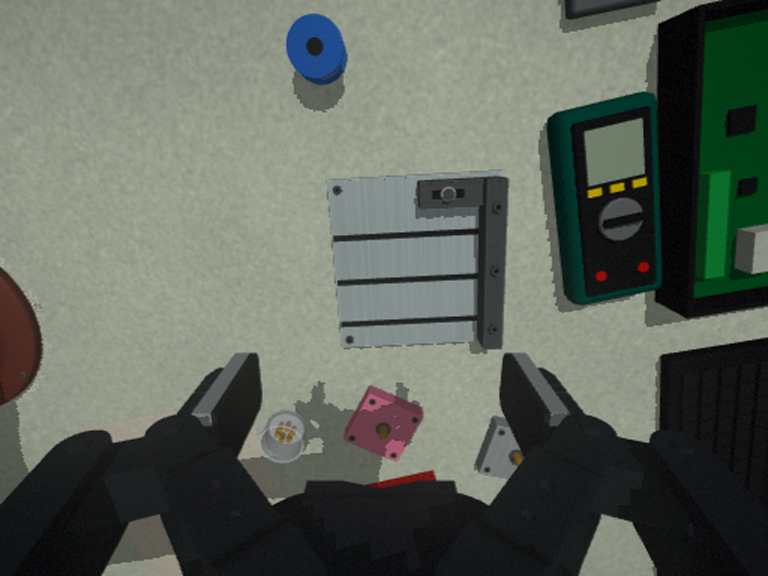

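Run:
```python
from h import *
import pickle
f=pickle.load(open("w2.pkl","rb"))
r=lambda u,v,z:ray(f,u/1.5,v/1.5,z)[:2].round(4)
print("fence front top",r(484,178,.042),r(478,348,.042),"back",r(508,178,.042),r(502,349,.042))
print("stop face top",r(418,206,.032),r(479,208,.032))
print("bed near",r(328,180,.012),r(345,349,.012))
```

```text
fence front top [0.5997 0.0535] [ 0.5753 -0.1134] back [0.6208 0.0496] [ 0.5992 -0.1189]
stop face top [0.5382 0.0383] [0.5943 0.026 ]
bed near [0.4576 0.0762] [ 0.4361 -0.1042]
```

play_rows --pt "100 83 -279 0 -1" --pt "100 83 -279 0 -1" --pt "100 83 -279 0 -1" --pt "100 83 -279 0 -1" --pt "100 83 -279 0 -1" --pt "100 83 -279 0 -1" --pt "100 83 -279 0 -1"

```text
time: 2.82
tool_pos: [0.6327, 0.2732, 0.1788]
tool_rot: [-0.451, -0.544, -0.451, 0.545]
contact_force: [0.0, 0.1, 0.5]
gripper_width: 0.999
```

Run:
```python
from h import *
import pickle
f=grab("wrist"); pickle.dump(f,open("w3.pkl","wb")); save(f,"w3.png",s=1.5)
go(.6317,.2747,.012,-.187)
```

```text
shift [167.8  -1.5  -1.5] turn -0.002  now [0.6328 0.273  0.1798] F [0.2 0.1 1. ] g 0.999 t 2.88 j6 0.49
```

View pics/w3.png

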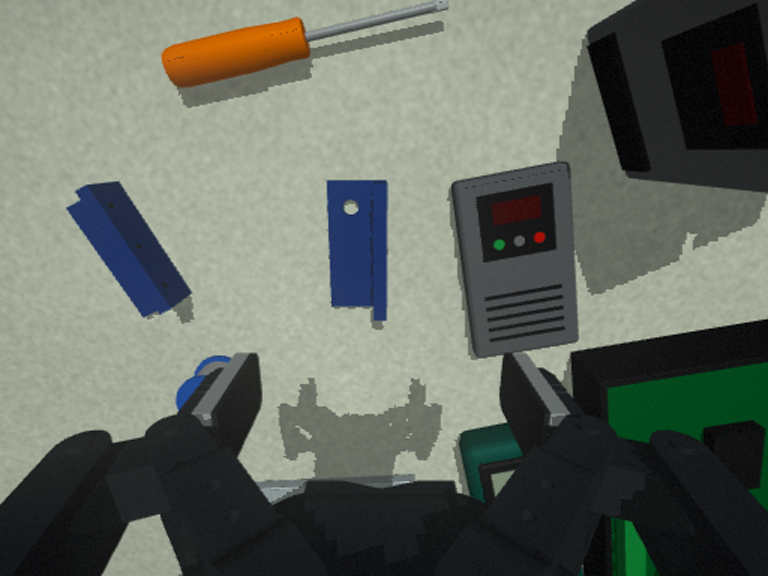

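Run:
```python
from h import *
import pickle
f=pickle.load(open("w3.pkl","rb"))
r=lambda u,v,z:ray(f,u/1.5,v/1.5,z)[:2]
a,b=r(387,181,.036),r(386.5,320,.036); y=a-b; L=np.hypot(*y); y/=L; x=np.array([y[1],-y[0]])
m=(a+b)/2-.005*x; print("mid",m.round(4),"yaw",np.arctan2(x[1],x[0]).round(3),"L",L,"hole pred",(m-.0225*x+.03*y).round(4),"meas",r(351,208,.004).round(4))
print("front edge of upright",r(374.5,250,.036),"back",r(386.5,250,.036))
g=f["img"].astype(int); sub=g[130:147,224:245]; fg=(sub[...,0]>90)
print(fg.sum(), "dia mm", 2*np.sqrt(fg.sum()/np.pi)*np.hypot(*(r(352.5,208,.004)-r(351,208,.004)))*1000)
```

```text
mid [0.6338 0.2798] yaw -0.187 L 0.10165501161994725 hole pred [0.6172 0.3134] meas [0.6174 0.3119]
front edge of upright [0.63066385 0.28339702] back [0.6390498  0.28179991]
74 dia mm 11.172813118456126
```

play_rows --pt "55 -2 -5 0 -1" --pt "110 -2 -5 0 -1" --pt "150 -2 -5 0 -1" --pt "168 -2 -5 0 -1" --pt "168 -2 -5 0 -1" --pt "168 -2 -5 0 1" --pt "168 -2 -5 0 1" --pt "168 -2 -5 0 1"

```text
time: 3.88
tool_pos: [0.632, 0.2804, 0.0129]
tool_rot: [0.451, 0.545, 0.451, -0.544]
contact_force: [-0.0, 0.1, 0.6]
gripper_width: 0.375
```

play_rows --pt "0 0 0 0 1" --pt "0 0 0 0 1" --pt "0 0 0 0 1" --pt "0 0 0 0 1"

```text
time: 4.38
tool_pos: [0.6317, 0.2803, 0.012]
tool_rot: [0.451, 0.545, 0.451, -0.544]
contact_force: [-0.4, 0.3, 5.2]
gripper_width: 0.099
```

play_rows --pt "-50 0 0 0 1" --pt "-100 0 0 0 1" --pt "-140 0 0 0 1" --pt "-140 0 0 0 1"

```text
time: 4.88
tool_pos: [0.6331, 0.2808, 0.1554]
tool_rot: [0.452, 0.547, 0.45, -0.542]
contact_force: [-0.1, 0.4, -2.2]
gripper_width: 0.103
```

Run:
```python
from h import *
go(.6215,-.3057,.15,-.187)
```

```text
shift [  4.1  97.5 578.4] turn 0.0  now [0.6331 0.2808 0.1554] F [-0.1  0.4 -2.2] g 0.103 t 4.88 j6 0.5
```

play_rows --pt "0 97 578 0 1" --pt "0 97 578 0 1" --pt "0 97 578 0 1" --pt "0 97 578 0 1" --pt "0 97 578 0 1" --pt "0 97 578 0 1" --pt "0 97 578 0 1" --pt "0 97 578 0 1"

```text
time: 5.88
tool_pos: [0.6189, -0.221, 0.1478]
tool_rot: [-0.449, -0.544, -0.453, 0.545]
contact_force: [0.6, -0.3, -1.7]
gripper_width: 0.102
```

Run:
```python
from h import *
go(.6215,-.3057,.10,-.187)
```

```text
shift [47.5 18.6 82.8] turn -0.0  now [ 0.6189 -0.221   0.1478] F [ 0.6 -0.3 -1.7] g 0.102 t 5.88 j6 -0.27
```

play_rows --pt "40 14 60 0 1" --pt "48 16 76 0 1" --pt "48 16 76 0 1" --pt "48 16 76 0 1"

```text
time: 6.38
tool_pos: [0.6223, -0.2961, 0.1027]
tool_rot: [0.451, 0.544, 0.452, -0.544]
contact_force: [-0.1, 0.1, -1.6]
gripper_width: 0.104
```

Run:
```python
from h import *
import pickle
f=grab("wrist"); pickle.dump(f,open("w4.pkl","wb")); save(f,"w4.png",s=1.5)
go(.6215,-.3057,.10,-.187)
```

```text
shift [3.6 0.5 9.8] turn 0.002  now [ 0.6228 -0.296   0.1036] F [ 0.4  0.5 -1.5] g 0.101 t 6.42 j6 -0.37
```

View pics/w4.png

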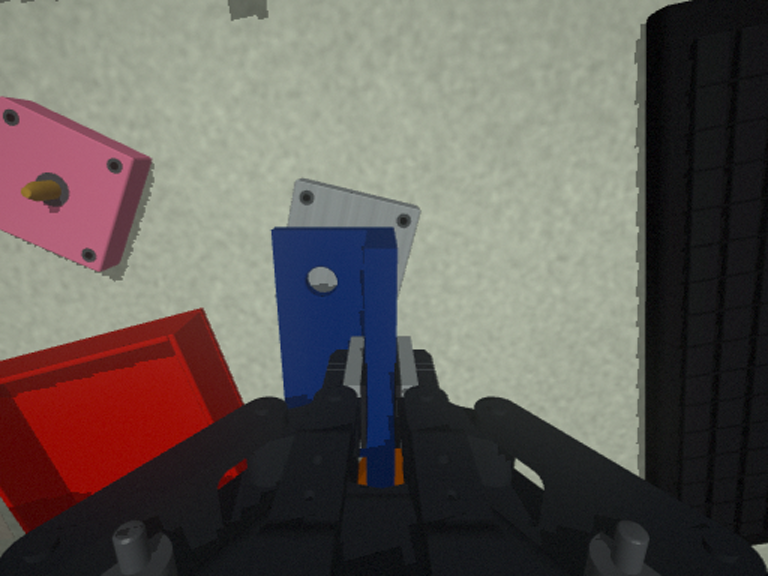

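Run:
```python
from h import *
import pickle
f=pickle.load(open("w4.pkl","rb"))
r=lambda u,v,z:ray(f,u/1.5,v/1.5,z)[:2]
a,b=r(306,197,.02),r(403,221,.02); print("screws",a,b,np.hypot(*(a-b)))
c1,c2=r(299,180,.02),r(420,207,.02); print("corners",c1,c2,np.hypot(*(c1-c2)))
for p,q,h in((a,b,np.hypot(*(a-b))/2),(c1,c2,np.hypot(*(c1-c2))/2)):
    d=(q-p)/np.hypot(*(q-p)); n=np.array([d[1],-d[0]]); print("centre",(p+q)/2+n*h)
hl=r(322,280,.0972); tc=manip.state()["tool_pos"]; print("hole",hl,"hole-tcp",hl-tc[:2],"nominal",(-.0165,.0337))
e1,e2=r(272,229,.0972),r(391,229,.128);print("end",e1,e2)
```

```text
screws [ 0.59295373 -0.23632906] [ 0.64230936 -0.25885415] 0.054252721711677054
corners [ 0.59140268 -0.2269258 ] [ 0.6526942  -0.25303195] 0.06661967291253074
centre [ 0.606369   -0.27226942]
centre [ 0.60899536 -0.27062463]
hole [ 0.60665151 -0.26231992] hole-tcp [-0.01619488  0.03369281] nominal (-0.0165, 0.0337)
end [ 0.59314916 -0.23999658] [ 0.63601631 -0.24241968]
```

play_rows --pt "30 -0.5 10 0 1" --pt "45 -0.5 10 0 1" --pt "45 -0.5 10 0 1" --pt "50 -0.5 10 0 1" --pt "56 -0.5 10 0 1" --pt "60 -0.5 10 0 1" --pt "62 -0.5 10 0 1" --pt "62 -0.5 10 0 1"

```text
time: 7.42
tool_pos: [0.6217, -0.3066, 0.0426]
tool_rot: [0.452, 0.546, 0.45, -0.543]
contact_force: [3.7, 3.6, 1.3]
gripper_width: 0.103
```

Run:
```python
from h import *
go(.6227,-.306,.032,-.187)
```

```text
shift [10.6  0.8 -0.7] turn -0.0  now [ 0.6217 -0.3066  0.0426] F [3.7 3.6 1.3] g 0.103 t 7.42 j6 -0.38
```

play_rows --pt "0 -1 -1 0 1" --pt "3 -1 -1 0 1" --pt "6 -1 -1 0 1" --pt "9 -1 -1 0 1" --pt "10.5 -1 -1 0 1" --pt "11 -1 -1 0 1" --pt "11 -1 -1 0 1"

```text
time: 8.3
tool_pos: [0.6218, -0.3059, 0.0322]
tool_rot: [0.452, 0.546, 0.45, -0.543]
contact_force: [5.0, 3.7, 3.2]
gripper_width: 0.105
```

Run:
```python
from h import *
go(.6227,-.306,.032,-.187)
```

```text
shift [ 0.2  0.9 -0. ] turn -0.001  now [ 0.6218 -0.3059  0.0322] F [5.  3.7 3.2] g 0.105 t 8.3 j6 -0.38
```

play_rows --pt "1 -1 -1 0 1" --pt "2 -1 -1 0 1" --pt "3 -1 -1 0 1" --pt "3 -1 -1 0 1"

```text
time: 8.8
tool_pos: [0.6219, -0.3059, 0.032]
tool_rot: [0.453, 0.546, 0.449, -0.543]
contact_force: [2.7, 3.9, 11.7]
gripper_width: 0.103
```

Run:
```python
from h import *
go(.6227,-.306,.032,-.187)
f=grab("wrist"); save(f,"w5.png",s=1.5)
```

```text
shift [ 0.   0.8 -0. ] turn -0.0  now [ 0.6219 -0.3059  0.032 ] F [ 2.7  3.9 11.7] g 0.103 t 8.8 j6 -0.38
```

View pics/w5.png

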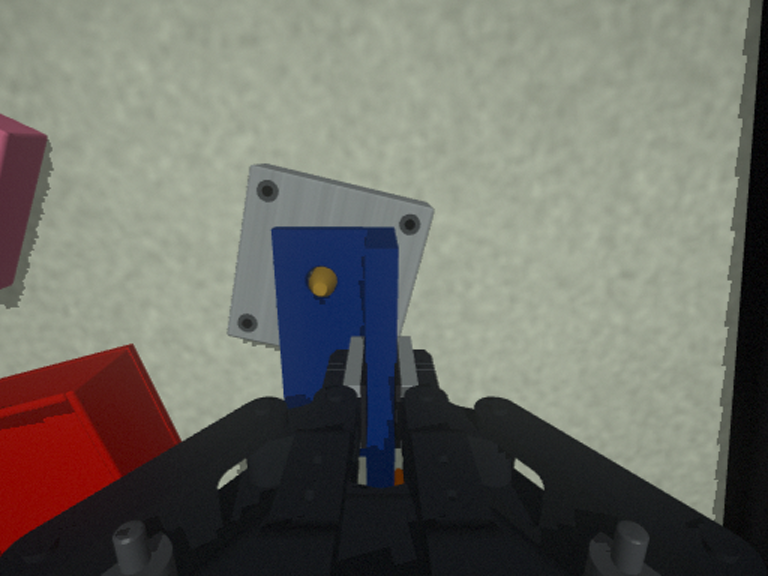

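play_rows --pt "-30 0 0 0 1" --pt "-80 0 0 0 1" --pt "-110 0 0 0 1" --pt "-110 0 0 0 1"

```text
time: 9.35
tool_pos: [0.6198, -0.3064, 0.1408]
tool_rot: [0.453, 0.545, 0.449, -0.544]
contact_force: [-0.2, 0.6, -1.1]
gripper_width: 0.1
```

Run:
```python
from h import *
go(.5489,-.0248,.08,-.127)
```

```text
shift [  59.2 -122.3 -263.7] turn -0.06  now [ 0.6198 -0.3064  0.1408] F [-0.2  0.6 -1.1] g 0.1 t 9.35 j6 -0.38
```

play_rows --pt "0 -50 -110 -0.06 1" --pt "20 -100 -215 -0.06 1" --pt "40 -122 -264 -0.06 1" --pt "58 -122 -264 -0.06 1" --pt "58 -122 -264 -0.06 1" --pt "58 -122 -264 -0.06 1" --pt "58 -122 -264 -0.06 1" --pt "58 -122 -264 -0.06 1"

```text
time: 10.35
tool_pos: [0.5482, -0.024, 0.0795]
tool_rot: [0.467, 0.531, 0.467, -0.531]
contact_force: [0.7, -0.1, -1.0]
gripper_width: 0.1
```

Run:
```python
from h import *
f=grab("wrist"); save(f,"w6.png",s=1.5)
import pickle; pickle.dump(f,open("w6.pkl","wb"))
go(.5489,-.0248,.026,-.127)
```

```text
shift [53.7  0.7  0.6] turn -0.002  now [ 0.5483 -0.0241  0.0797] F [-0.   0.4 -1.6] g 0.104 t 10.4 j6 -0.05
```

View pics/w6.png

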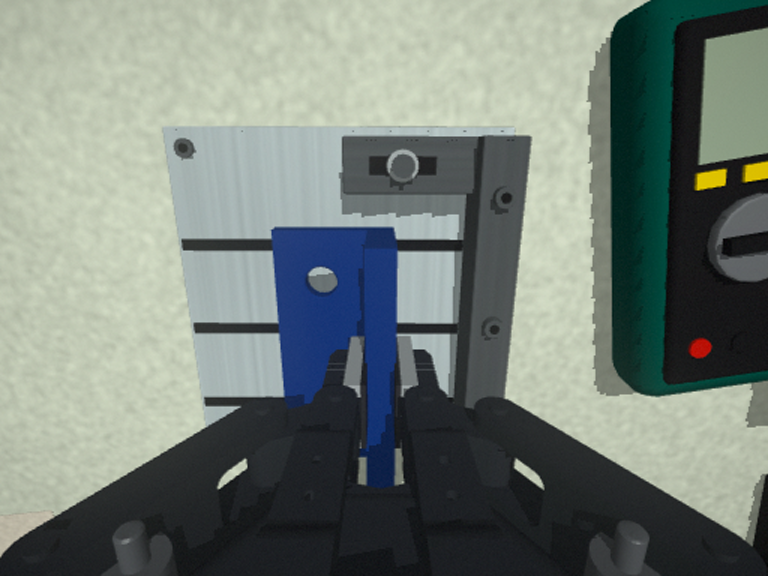

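Run:
```python
from h import *
import pickle
f=pickle.load(open("w6.pkl","rb"))
r=lambda u,v,z:ray(f,u/1.5,v/1.5,z)[:2].round(4)
a,b=r(342,192,.032),r(473,193,.032); print("stop",a,b,np.arctan2(*(b-a)[::-1]))
print("bed near edge yaw pts",r(164,129,.012),r(205,420,.012), "bed +y edge",r(164,129,.012),r(515,129,.012))
a,b=r(530,136,.042),r(503,400,.042); print("fence back top",a,b,np.arctan2(-(a-b)[0],(a-b)[1]))
g=f["img"].mean(2)
for v in (100,150,200,240):
    print(v,g[v,295:360:1].astype(int))
```

```text
stop [0.5389 0.0367] [0.5979 0.0286] -0.1364352233786573
bed near edge yaw pts [0.4566 0.0755] [ 0.4345 -0.087 ] bed +y edge [0.4566 0.0755] [0.624  0.0538]
fence back top [0.6207 0.05  ] [ 0.6046 -0.0749] -0.12819620484777158
100 [ 83  84  85  86  84  84  85  84  85  85  86  86  86  83  86  85  85  85
  84  85  81  52  51  44  41  38  42  65  78  84  83  83  82  81  82  81
  81  80  82  83  85  83  81  81  79  79  80  80  81  80  81  81  83  81
  81  80  81  86 124 196 197 200 202 202 201]
150 [181 181 183 184 187 189 190 189 189 185 176 115 118 114  90  43  41  44
  42  40  41  43  43  52  77  84  82  81  82  82  80  80  80  82  80  81
  82  81  82  80  78  78  81  80  81  81  81  83  84  82  82  80  91 143
 203 205 205 203 200 198 197 197 197 199 199]
200 [182 185 185 187 185 184 173 114 115 119 112  76  44  46  46  44  45  47
  47  50  73  84  81  81  81  80  79  82  82  81  81  81  83  82  81  80
  80  79  81  80  81  81  84  83  84  82  79 104 174 196 193 192 189 190
 191 194 193 195 193 193 198 199 203 205 208]
240 [181 182 182 180 170 113 116 117 107  43  43  45  44  43  44  46  48  71
  81  83  80  80  80  77  78  80  79  81  79  81  80  79  80  80  80  80
  81  81  80  83  83  84  83 110 192 192 188 190 195 199 200 198 194 194
 195 197 198 198 199 197 195 194 191 191 194]
```

play_rows --pt "30 1 0 0.003 1" --pt "48 1 0 0.003 1" --pt "54 1 0 0.003 1" --pt "54 1 -2 0.003 1" --pt "54 1 -4 0.003 1" --pt "54 1 -6 0.003 1" --pt "54 1 -6 0.003 1"

```text
time: 11.28
tool_pos: [0.5496, -0.0167, 0.0256]
tool_rot: [0.467, 0.531, 0.466, -0.531]
contact_force: [0.2, -0.1, -1.3]
gripper_width: 0.105
```

play_rows --pt "0 0 -1 0 1" --pt "0 0 -2 0 1" --pt "0 0 -3 0 1" --pt "0 0 -3 0 1"

```text
time: 11.78
tool_pos: [0.5497, -0.0152, 0.0255]
tool_rot: [-0.467, -0.531, -0.466, 0.532]
contact_force: [-1.1, -5.2, 0.3]
gripper_width: 0.103
```

Run:
```python
from h import *
import pickle
f=pickle.load(open("w6.pkl","rb"))
for v,c,d in((150,319,309.5),(200,315,306),(240,312,303.5)): print(ray(f,c,v,.042)[:2],ray(f,d-4,v,.012)[:2],ray(f,d,v,.012)[:2])
go(.5489,-.0248,.024,-.13)
```

```text
[0.5974064  0.01565878] [0.59356585 0.01096552] [0.59662531 0.0105701 ]
[ 0.59260435 -0.01918748] [ 0.58777347 -0.02965412] [ 0.59100954 -0.03007194]
[ 0.58848984 -0.05011876] [ 0.58288945 -0.06572114] [ 0.58628217 -0.06615879]
shift [1.5 0.5 9.6] turn 0.0  now [ 0.5497 -0.0152  0.0255] F [-1.1 -5.2  0.3] g 0.103 t 11.78 j6 -0.03
```

play_rows --pt "1 0 0.5 0 1" --pt "2 0 1 0 1" --pt "2 0 1 0 1" --pt "2 0 1 0 0.3" --pt "2 0 1 0 0.3" --pt "2 0 1 0 0.3" --pt "2 0 1 0 0.3" --pt "2 0 1 0 0.3"

```text
time: 12.78
tool_pos: [0.5496, -0.0149, 0.0232]
tool_rot: [0.466, 0.531, 0.467, -0.531]
contact_force: [0.7, 0.9, -0.3]
gripper_width: 0.348
```

play_rows --pt "-20 0 0 0 0.3" --pt "-60 0 0 0 0" --pt "-110 0 0 0 -1" --pt "-130 0 0 0 -1" --pt "-130 0 0 0 -1"

```text
time: 13.4
tool_pos: [0.551, -0.0152, 0.1559]
tool_rot: [0.468, 0.532, 0.465, -0.53]
contact_force: [-0.0, 0.0, -1.3]
gripper_width: 1.0
```

Run:
```python
from h import *
go(.4536,.3092,.18,.266)
```

```text
shift [ -24.8 -138.5 -309. ] turn -0.396  now [ 0.551  -0.0152  0.1559] F [-0.   0.  -1.3] g 1.0 t 13.4 j6 -0.03
```

play_rows --pt "-25 -138 -309 -0.396 -1" --pt "-25 -138 -309 -0.396 -1" --pt "-25 -138 -309 -0.396 -1" --pt "-25 -138 -309 -0.396 -1" --pt "-25 -138 -309 -0.396 -1" --pt "-25 -138 -309 -0.396 -1" --pt "-25 -138 -309 -0.396 -1" --pt "-25 -138 -309 -0.396 -1"

```text
time: 14.4
tool_pos: [0.4523, 0.3083, 0.1765]
tool_rot: [0.561, 0.428, 0.562, -0.43]
contact_force: [0.4, 0.5, 0.4]
gripper_width: 1.004
```

Run:
```python
from h import *
f=grab("wrist"); save(f,"w7.png",s=1.5)
import pickle; pickle.dump(f,open("w7.pkl","wb"))
go(.4536,.3092,.012,.266)
```

```text
shift [164.9   1.6  -1. ] turn -0.001  now [0.4526 0.3081 0.1769] F [ 0.   0.1 -0.2] g 0.996 t 14.45 j6 0.2
```

View pics/w7.png

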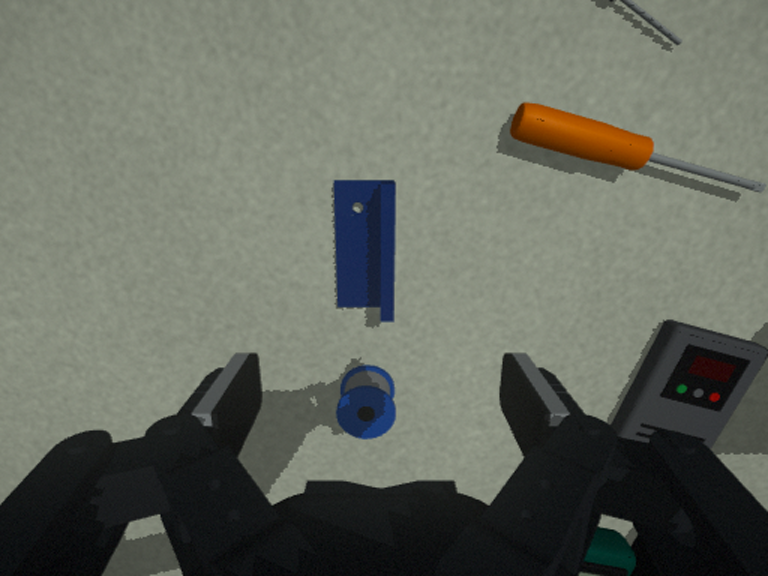

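Run:
```python
from h import *
import pickle
f=pickle.load(open("w7.pkl","rb"))
r=lambda u,v,z:ray(f,u/1.5,v/1.5,z)[:2]
a,b=r(395,181,.036),r(394,321,.036); y=a-b; L=np.hypot(*y); y/=L; x=np.array([y[1],-y[0]])
m=(a+b)/2-.005*x; yw=np.arctan2(x[1],x[0]);print("mid",m.round(4),"yaw",yw.round(3),"L",L,"hole pred",(m-.0225*x+.03*y).round(4),"meas",r(357.5,208,.004).round(4))
go(*m,.012,yw)
```

```text
mid [0.4556 0.3161] yaw 0.269 L 0.101599042940479 hole pred [0.4259 0.3391] meas [0.4263 0.3378]
shift [164.9   5.3  -7.1] turn -0.004  now [0.4526 0.3081 0.1769] F [ 0.   0.1 -0.2] g 0.996 t 14.45 j6 0.2
```

play_rows --pt "55 5 -6 0 -1" --pt "110 5 -6 0 -1" --pt "148 5 -6 0 -1" --pt "166 5 -6 0 -1" --pt "166 5 -6 0 -1" --pt "166 5 -6 0 1" --pt "166 5 -6 0 1" --pt "166 5 -6 0 1"

```text
time: 15.45
tool_pos: [0.4569, 0.3169, 0.0136]
tool_rot: [0.562, 0.43, 0.562, -0.428]
contact_force: [-1.5, 0.5, -0.6]
gripper_width: 0.376
```

play_rows --pt "0 0 0 0 1" --pt "0 0 0 0 1" --pt "0 0 0 0 1" --pt "0 0 0 0 1" --pt "-50 0 0 0 1" --pt "-100 0 0 0 1" --pt "-150 0 0 0 1" --pt "-150 0 0 0 1"

```text
time: 16.45
tool_pos: [0.4586, 0.3177, 0.1671]
tool_rot: [0.563, 0.432, 0.56, -0.426]
contact_force: [-0.2, 0.1, -2.3]
gripper_width: 0.098
```

Run:
```python
from h import *
go(.443,-.395,.16,.266)
go(.443,-.395,.16,-.09)
```

```text
shift [   4.1 -202.5  683.5] turn 0.0  now [0.4586 0.3177 0.1671] F [-0.2  0.1 -2.3] g 0.098 t 16.45 j6 0.21
shift [   4.1 -202.5  683.5] turn 0.356  now [0.4586 0.3177 0.1671] F [-0.2  0.1 -2.3] g 0.098 t 16.45 j6 0.21
```

play_rows --pt "0 -185 688 0.19 1" --pt "0 -185 688 0.19 1" --pt "0 -185 688 0.19 1" --pt "0 -185 688 0.19 1" --pt "0 -185 688 0.19 1" --pt "0 -185 688 0.19 1" --pt "0 -185 688 0.19 1" --pt "0 -185 688 0.19 1"

```text
time: 17.45
tool_pos: [0.4562, -0.185, 0.1598]
tool_rot: [0.517, 0.481, 0.52, -0.481]
contact_force: [0.6, -0.0, -1.5]
gripper_width: 0.104
```

Run:
```python
from h import *
go(.461,-.395,.02,.08)
```

```text
shift [139.4 -10.7 210.1] turn -0.004  now [ 0.4562 -0.185   0.1598] F [ 0.6 -0.  -1.5] g 0.104 t 17.45 j6 -0.61
```

play_rows --pt "0 -10 204 0 1" --pt "0 -10 204 0 1" --pt "0 -10 204 0 1" --pt "0 -10 204 0 1" --pt "40 -10 204 0 1" --pt "90 -10 204 0 1" --pt "90 -10 204 0 1" --pt "90 -10 204 0 1"

```text
time: 18.45
tool_pos: [0.4636, -0.3875, 0.0729]
tool_rot: [0.519, 0.481, 0.519, -0.48]
contact_force: [0.3, -0.8, -0.5]
gripper_width: 0.103
```

Run:
```python
from h import *
f=grab("wrist"); save(f,"w8.png",s=1)
go(.461,-.395,.018,.08)
```

```text
shift [56.4 -4.   6.3] turn -0.003  now [ 0.4643 -0.3883  0.0744] F [ 0.5 -0.8 -0.8] g 0.102 t 18.5 j6 -0.9
```

View pics/w8.png

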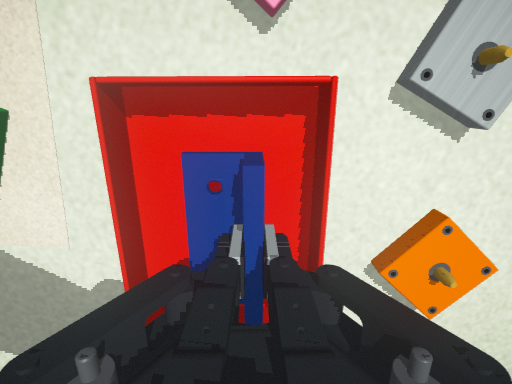

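play_rows --pt "30 0 4 0 1" --pt "52 0 4 0 1" --pt "57 0 4 0 1" --pt "57 0 4 0 1" --pt "57 0 4 0 0.3" --pt "57 0 4 0 0.3" --pt "57 0 4 0 0.3" --pt "57 0 4 0 0.3"

```text
time: 19.5
tool_pos: [0.4636, -0.3917, 0.0153]
tool_rot: [0.519, 0.481, 0.519, -0.481]
contact_force: [0.5, -0.1, -1.0]
gripper_width: 0.35
```

play_rows --pt "-20 0 0 0 0.3" --pt "-70 0 0 0 0.3" --pt "-130 0 0 0 1" --pt "-150 0 0 0 1" --pt "-150 0 0 0 1"

```text
time: 20.12
tool_pos: [0.4646, -0.3928, 0.1685]
tool_rot: [0.521, 0.481, 0.517, -0.481]
contact_force: [-0.8, 0.2, -0.7]
gripper_width: 0.001
```

Run:
```python
from h import *
go(.5,-.03,.2,-.13)
```

```text
shift [ -32.8   63.  -358.9] turn 0.206  now [ 0.4646 -0.3928  0.1685] F [-0.8  0.2 -0.7] g 0.001 t 20.12 j6 -0.9
```

Run:
```python
from h import *
go(.5258,-.0119,.1,1.441)
```

```text
shift [  67.2   89.7 -375.4] turn -1.365  now [ 0.4646 -0.3928  0.1685] F [-0.8  0.2 -0.7] g 0.001 t 20.12 j6 -0.9
```

play_rows --pt "0 90 -375 -1.365 1" --pt "0 90 -375 -1.365 1" --pt "0 90 -375 -1.365 1" --pt "0 90 -375 -1.365 1" --pt "0 90 -375 -1.365 1" --pt "0 90 -375 -1.365 1" --pt "0 90 -375 -1.365 1" --pt "66 90 -375 -1.365 1"

```text
time: 21.12
tool_pos: [0.5283, -0.01, 0.1055]
tool_rot: [0.709, 0.044, 0.703, -0.044]
contact_force: [1.4, 0.6, -1.1]
gripper_width: 0.001
```

Run:
```python
from h import *
print(qR(manip.state()["tool_rot"]).round(3))
go(.5258,-.0119,.1,1.441)
```

```text
[[ 0.009  0.124  0.992]
 [-0.001  0.992 -0.124]
 [-1.    -0.     0.009]]
shift [ 5.5 -2.2 -2.2] turn 0.005  now [ 0.5283 -0.01    0.1055] F [ 1.4  0.6 -1.1] g 0.001 t 21.12 j6 -1.61
```

play_rows --pt "5 -2 -3 0.005 1" --pt "45 -2 -3 0.005 1" --pt "65 -2 -3 0.005 1" --pt "75 -2 -3 0.005 1" --pt "80 -2 -3 0.005 1" --pt "83 -2 -3 0.005 1" --pt "83 -2 -3 0.005 1"

```text
time: 22.0
tool_pos: [0.5221, -0.0127, 0.0205]
tool_rot: [0.706, 0.048, 0.705, -0.048]
contact_force: [0.0, -0.7, 0.3]
gripper_width: 0.003
```

Run:
```python
from h import *
go(.5258,-.0119,.021,1.441)
```

```text
shift [-0.5  1.3  3.5] turn -0.005  now [ 0.5221 -0.0127  0.0205] F [ 0.  -0.7  0.3] g 0.003 t 22.0 j6 -1.6
```

play_rows --pt "0 0 5 0 1" --pt "0 0 10 0 1" --pt "0 0 15 0 1" --pt "0 0 20 0 1" --pt "0 0 25 0 1" --pt "0 0 30 0 1" --pt "0 0 35 0 1" --pt "0 0 38 0 1"

```text
time: 23.0
tool_pos: [0.5596, -0.0177, 0.0198]
tool_rot: [0.705, 0.048, 0.706, -0.048]
contact_force: [-1.1, 0.6, 0.2]
gripper_width: -0.0
```

play_rows --pt "0 0 2 0 1" --pt "0 0 4 0 1" --pt "0 0 5 0 1" --pt "0 0 5 0 1"

```text
time: 23.5
tool_pos: [0.5644, -0.0184, 0.0198]
tool_rot: [0.706, 0.048, 0.705, -0.048]
contact_force: [-0.1, 0.3, -0.1]
gripper_width: -0.0
```

play_rows --pt "0 0 2 0 1" --pt "0 0 4 0 1" --pt "0 0 6 0 1" --pt "0 0 6 0 1"

```text
time: 24.0
tool_pos: [0.5705, -0.0193, 0.0198]
tool_rot: [0.706, 0.048, 0.705, -0.048]
contact_force: [-0.3, 0.2, 0.2]
gripper_width: -0.0
```

play_rows --pt "0 0 1 0 1" --pt "0 0 2 0 1" --pt "0 0 3 0 1" --pt "0 0 3 0 1"

```text
time: 24.5
tool_pos: [0.5706, -0.0192, 0.0194]
tool_rot: [0.703, 0.048, 0.708, -0.047]
contact_force: [-11.0, 1.9, 7.9]
gripper_width: 0.0
```

play_rows --pt "1 0 0 0 1" --pt "1.5 0 0 0 1" --pt "2 0 0 0 1" --pt "2 0 0 0 1"

```text
time: 25.0
tool_pos: [0.5706, -0.0191, 0.0181]
tool_rot: [0.703, 0.048, 0.708, -0.047]
contact_force: [-13.2, 0.7, 12.2]
gripper_width: -0.002
```

Run:
```python
from h import *
go(.5258,-.0119,.021,1.441)
f=grab("wrist"); save(f,"w9.png",s=1.5)
import pickle; pickle.dump(f,open("w9.pkl","wb"))
```

```text
shift [ -2.6   1.1 -45.4] turn -0.005  now [ 0.5706 -0.0191  0.0181] F [-13.2   0.7  12.2] g -0.002 t 25.0 j6 -1.6
```

View pics/w9.png

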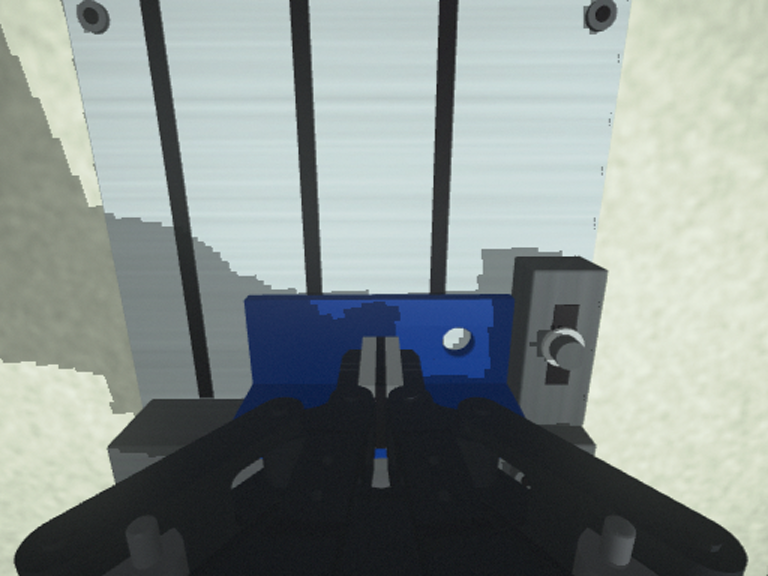

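Run:
```python
from h import *
import pickle
f=pickle.load(open("w9.pkl","rb"))
r=lambda u,v,z:ray(f,u/1.5,v/1.5,z)[:2]
yh=np.array([.1296,.9916]);xh=np.array([.9916,-.1296])
a,b,c=r(513,296,.018),r(246,297,.018),r(457,338,.018)
d=a-b; print("foot edge",a,b,"len",np.hypot(*d),"yaw",np.arctan2(-d[0],d[1]))
for n,p in(("end+",a),("end-",b),("hole",c),("stopTopEdge",r(514,258,.032)),("stopTopEdge2",r(522,272,.032)),("tcp",manip.state()["tool_pos"][:2])): print(n,(p@xh).round(4),(p@yh).round(4))
s=manip.state(); print(s["time"],s["contact_force"])
g=f["img"]; 
for v in(200,215,230,245): print(v,g[v,325:360].astype(int)[:,[0,2]].tolist())
```

```text
foot edge [0.55282316 0.03357777] [ 0.54000218 -0.06409268] len 0.09850834632874188 yaw -0.13052148342361838
end+ 0.5438 0.1049
end- 0.5438 0.0064
hole 0.5606 0.0851
stopTopEdge 0.526 0.0994
stopTopEdge2 0.5307 0.1024
tcp 0.5683 0.0551
25.05 [-13.71881892   1.57656674  10.89820592]
200 [[44, 151], [42, 151], [42, 143], [27, 89], [28, 87], [26, 88], [26, 89], [25, 88], [26, 88], [25, 88], [26, 88], [26, 87], [28, 89], [25, 88], [26, 88], [26, 88], [25, 89], [30, 84], [43, 60], [47, 52], [48, 53], [45, 50], [46, 53], [45, 50], [49, 52], [46, 51], [48, 54], [49, 54], [60, 67], [82, 88], [98, 104], [95, 103], [98, 105], [98, 106], [97, 105]]
215 [[38, 146], [33, 142], [37, 145], [34, 139], [22, 87], [24, 88], [25, 88], [25, 88], [22, 87], [21, 85], [25, 88], [24, 88], [25, 88], [23, 86], [21, 86], [24, 85], [33, 76], [48, 53], [48, 52], [47, 52], [47, 52], [48, 52], [47, 52], [48, 53], [47, 52], [49, 52], [58, 63], [72, 79], [93, 98], [96, 102], [94, 101], [94, 102], [96, 103], [96, 104], [96, 104]]
230 [[29, 134], [19, 86], [20, 87], [19, 87], [21, 86], [21, 88], [17, 85], [20, 88], [21, 87], [23, 87], [20, 87], [19, 84], [20, 87], [22, 86], [25, 82], [36, 55], [46, 51], [46, 52], [46, 50], [46, 51], [46, 52], [46, 50], [46, 50], [45, 51], [50, 57], [65, 73], [83, 90], [90, 98], [60, 66], [59, 64], [60, 65], [62, 66], [60, 65], [59, 65], [58, 64]]
245 [[30, 138], [24, 131], [22, 86], [19, 86], [13, 83], [15, 86], [20, 87], [24, 88], [17, 85], [20, 87], [21, 88], [22, 87], [16, 86], [27, 81], [44, 48], [46, 51], [45, 50], [44, 49], [45, 49], [45, 50], [43, 49], [44, 48], [47, 51], [58, 63], [77, 84], [90, 97], [91, 98], [91, 98], [93, 99], [93, 102], [91, 100], [91, 100], [91, 98], [91, 100], [91, 99]]
```

Run:
```python
from h import *
import pickle
f=pickle.load(open("w9.pkl","rb")); yh=np.array([.1296,.9916])
for v,b,t in((200,342.3,353.3),(215,341.2,351.8),(230,339.6,350),(245,338.4,348.4)): print(v,(ray(f,b,v,.018)[:2]@yh).round(4),(ray(f,t,v,.032)[:2]@yh).round(4))
s=manip.state(); print(s["time"],s["contact_force"])
```

```text
200 0.1052 0.106
215 0.1054 0.106
230 0.1053 0.1059
245 0.1054 0.1059
25.05 [-13.71881892   1.57656674  10.89820592]
```

play_rows --pt "0 0 0 0 1" --pt "0 0 0 0 1" --pt "0 0 0 0 1" --pt "0 0 0 0 1" --pt "0 0 0 0 1" --pt "0 0 0 0 1" --pt "0 0 0 0 1" --pt "0 0 0 0 1"

```text
time: 26.05
tool_pos: [0.5706, -0.019, 0.0181]
tool_rot: [0.703, 0.048, 0.708, -0.047]
contact_force: [-12.5, 1.5, 11.4]
gripper_width: 0.003
```

Run:
```python
from h import *
import pickle
f0=pickle.load(open("top.pkl","rb")); f=grab("top")
hsv=cv2.cvtColor(f["img"],cv2.COLOR_RGB2HSV)
m=((hsv[...,0]>98)&(hsv[...,0]<130)&(hsv[...,1]>110)).astype(np.uint8)[185:235,358:432]
p=np.argwhere(m); P=cloud(f)[185:235,358:432]
print("blue in tray",len(p),[ray(f,358+p[:,1].mean(),185+p[:,0].mean(),.02)[:2].round(3)],np.percentile(P[m>0][:,2],[5,50,95]).round(3))
d=np.abs(f["img"].astype(int)-f0["img"]).sum(2)
for n,(u,v) in dict(meter=(271,121),reel=(215,195),driver=(143,165),pot=(333,235),cover=(200,115),scriber=(115,175)).items(): print(n,"changed px",(d[v-14:v+14,u-14:u+14]>90).sum())
s=manip.state(); print(s["time"],s["contact_force"],s["tool_pos"])
```

```text
blue in tray 10 [array([ 0.44 , -0.355])] [0.006 0.009 0.014]
meter changed px 0
reel changed px 0
driver changed px 0
pot changed px 357
cover changed px 0
scriber changed px 0
26.1 [-12.65852281   1.71747396  11.40653664] [ 0.57061534 -0.01903874  0.01809049]
```

Run:
```python
from h import *
import pickle
f0=pickle.load(open("scene.pkl","rb")); f=grab("scene")
d=np.abs(f["img"].astype(int)-f0["img"]).sum(2)
print("pot",(d[113:137,232:256]>90).sum(), f["img"][125,244],f0["img"][125,244])
hsv=cv2.cvtColor(f["img"],cv2.COLOR_RGB2HSV)
m=((hsv[...,0]>98)&(hsv[...,0]<130)&(hsv[...,1]>100)).astype(bool); m[:,:150]=0;m[:,225:]=0;m[:70]=0;m[132:]=0
P=cloud(f)[m]; print(m.sum(),P.mean(0),P.min(0),P.max(0))
```

```text
pot 426 [66 35 31] [123 106  79]
19 [ 0.4719278  -0.42455472  0.03790115] [ 0.46853125 -0.44006095  0.02456341] [ 0.47531666 -0.41162926  0.04297239]
```

```bash
python3 -c "
from plant import manip
print(manip.job_done()); print(manip.state()['contact_force'])"
```

```text
the job is handed in; nothing more can be done
None
the job is handed in; nothing more can be done
```

The proven angle is home in the fixture and the arm is still pressing it. The undersize angle is in the red tray, and the job is handed in at about 26 s of robot time.

- **Gauge:** The far angle's hole measured about 11 mm in the wrist picture. It slid down over the steel gauge's pin until its foot was on the block, taking 11.7 N at full depth. I did not try the other angle on the pin. Its hole is clearly smaller in the picture (about 11 pixels across against 16), so I rejected it on that.
- **Fixture and press:** I set the proven angle on the bed against the stop and pushed it low, back against the fence. The last reading was about 12.7 N toward the fence and 11.4 N down. The angle lies square to the fence to within the measurement. The end is about 0.6 mm from the stop.
- **Reject tray:** The last scene picture shows the top of the undersize angle's upright at about 40 mm, standing on the tray floor. Only a few of its pixels were visible past the arm. The top view had a poor sight of it.
- **Other things on the bench:** In the top view the multimeter, reel, screwdriver, drive cover and scriber had not changed. I could not confirm the screw pot: its spot had changed in both pictures, most likely because the arm is in front of it. The gripper never came down near it.

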